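Check a wheel spindle for runout on the studio's V-blocks

TASK

Push the dial indicator down by its round top pad until its plunger rests on the drum of the spindle in the steel V-blocks and is pressed in about half of its travel. Then, with the plunger still riding on the drum, swing that spindle's handle over the top to lean about as far to the other side. Leave the spindle lying in its V-blocks, the indicator down, and the spare spindle in the wooden rest alone.

Things in the scene. Friction and masses are not known exactly. Their poses are not given: they have to be found in the camera images.
- runout_bench: Fixed fixture: grey base plate 120 x 205 mm, two dark steel V-blocks, steel post 16 mm thick, 195 mm high. Origin on the table midway between the V-blocks (20 mm wide, at y = -60, +60 mm); z up, y along the spindle's axis (x = 0, 65 mm above the table), +x away from the robot (yaw within 12 degrees). Post at y = -105 mm, plunger at x = 0, y = -20 mm.
- indicator (a joint): Height slide of the dial indicator (round dial 54 mm across, white faces, on an arm from the post): metres lowered from its top position, 0 to 0.065; starts at 0 to 0.02. Friction of 8 N holds it where it is left; a downward push of 6 to 10 N on the pad moves it.
- press_pad (a point): Centre of the flat top face of the indicator's round black pad, 34 mm across, its highest point, to be pushed straight down. The free plunger's tip is 105 mm below it. The tip meets the drum when this point is 192 mm above the table; with it at 182 mm the plunger is pressed in 10 mm.
- plunger (a joint): Travel of the indicator's sprung plunger: metres that it is pressed up into the indicator, 0 when free, 0.020 when bottomed. Spring force about 0.3 N when free, rising to 2.7 N at the full travel.
- plunger_tip (a point): Centre of the plunger's flat lower end, a foot 12 mm across; it starts 20 to 40 mm above the top of the drum.
- spindle: Loose balanced spindle, 0.5 kg, in the V-blocks: aluminium drum 44 mm across, 90 mm long (top 87 mm above the table), 24 mm steel journals. Origin on the axis at the drum's middle, y along the axis; at the start axes as the fixture's. Handle rod, 10 mm thick, at y = +87.5 mm, outside the V-blocks at the end away from the post. Turns by 1 to 3 N at the handle and stays where left.
- handle (a point): Point on the middle line of the handle's black grip (14 mm thick, round-ended, 35 to 97 mm from the spindle's axis), 85 mm from that axis. At the start the handle leans 34 degrees from upright to the fixture's -x side (towards the robot): point at x = -48, y = 87.5, z = 135 mm in the fixture's frame. It rises to z = 150 mm over the top; leaning 34 degrees the other way it is at x = +48 mm.
- spare_spindle: Bystander, to be left alone: a thinner loose steel spindle (drum 28 mm across, 180 mm long in all) with a like handle standing upright, in a low wooden rest with no indicator. Origin on its axis at the middle, 42 mm above the table; y along the axis, handle at y = +87.5 mm, its top 139 mm above the table.
Things that resemble listed ones, but are neither listed nor needed, are in the scene too. There is more than one size of the runout_bench; the one meant has the size given above.

How it is judged:
By the outcome, as a careful person would: the job done as asked, in the order asked, and still so for the second after the job is handed in, with the robot touching nothing.
It also fails if it takes over 42 s, if anything falls off the work surface, if the arm or the gripper's body presses on something with over 40 N, if the wrist force passes 120 N, or if a joint passes its speed limit or range.

ROBOT

A 7-joint arm with a two-finger parallel gripper is mounted at the origin on the work surface. World frame = base frame: x ahead of the robot, y to its left, z up, the work surface at z = 0. Lengths are in mm, angles in rad, forces in N, time in s.
With the tool pointing down it reaches from about 400 to 850 mm from the base axis. Payload 4.4 kg.
Tool frame: the origin (TCP) lies on the centre line of the jaws, within the pads' length; the fingertips stand env.finger_overhang ahead of it and the grasp point (between the pads) lies 2 mm behind it (env.finger_overhang is the distance from the TCP to the fingertips, in mm); z points along the fingers, y is the line along which they close (so a half turn about z gives the same grasp; the last joint's range is limited). The gripper opens to 94 mm and grips with 3 to 60 N. Pads are 16 mm wide; open, the fingers measure 119 mm over their backs; the gripper's body (75 mm by 177 mm) begins 78 mm behind the grasp point.
Start: joints at [1.207, 0.628, 0.038, 1.517, -0.027, 0.996, -0.02], TCP at [190.75, -621.396, 222.478] pointing down, gripper open.
Joint ranges: [-3.06, 3.06], [-0.37, 2.12], [-1.25, 1.32], [0.18, 2.47], [-1.1, 4.24], [0.23, 1.98], [-2.94, 2.94]. Speed limits (rad/s): [2.57, 2.57, 3.14, 3.14, 3.14, 3.14, 3.14].

INTERFACE

Orientations are given as a rotation vector (axis times angle).
In Python, from plant import env, vision gives the robot as it stands.
- The arm moves only by the shell command python3 -m inch 'ROWS'. ROWS is JSON, a list of rows, each an object with "gripper": the finger opening in cm, from 0 to 9.4; "delta_pos": the shift along the tool's x, y, z in cm, a list of three; "roll": the turn about the tool's z in degrees. In form: [{"gripper": gripper, "delta_pos": [tx, ty, tz], "roll": roll}, ...]. A call has 1 to 8 rows; each row is the pose to reach, as a shift and turn from the pose commanded when the call began, along the tool's axes at that moment; what a row does not reach only later rows make up. A row lasts 1/12 s, in which the tool goes at most 41.7 mm and 7.16 degrees, less where a joint would pass 70% of its speed; a pose out of reach is approached as far as the arm can. A call with a gripper value outside its range is refused whole. The fingers move at their own pace and stop on an object; the grip force is fixed at half the most. Time passes only in rows, so rows that repeat a pose let the fingers close. It gives the time, the measured TCP pose, the force, the opening and the grip force at its end, in the units of the state.
- env.get_state(): the state, without advancing time (a new reading comes with each control period).
- vision.grab_frame(name): name is "side" or "top" or "wrist"; returns a dict with "pixels" (420x560x3 uint8, red, green, blue), "depth" (420x560 float32, mm along the optical axis (not along the pixel's ray), 0 where there is no reading), "K" (3x3 intrinsics, pixels), "D" ([k1, k2, p1, p2, k3] as OpenCV has them; the pictures are not rectified), "origin" and "orientation" of the camera in the world. Camera axes: x right, y down, z forward; pixel columns grow to the right and rows downward; lengths in mm; the calibration is good to about 2 mm. A picture is of the moment at which its call begins.
- env.job_done(): hands the job in; it is judged then, once.
The state is a dict: "clock": time; "joint_positions": joint angles; "qd": joint speeds; "effort": joint torques, N m; "tcp_pos": TCP position; "orientation": TCP orientation; "wrist_force": force on the tool from outside, world axes, zero at the start; "moment": the same for the moment, N m; "finger_gap": finger opening in mm; "gripper_force": force on a finger pad.
Only numpy, scipy, OpenCV 4.12 (cv2) and the standard library are available. Lean on these libraries where they do the work, as an engineer would, in place of code of your own. Each camera call takes 0.05 s, during which the arm holds its last target. There are 200 camera calls.

## Working session

There is one attempt and no reset: what is moved stays moved. The work goes in short steps, Python scripts to look and compute and a shell command to move; the robot and the scene stay as the last step left them, time stands still between calls to the robot, and variables do not carry over. Pictures are saved under pics/ and viewed, at most 10 in all, crops included, and the job is handed in when it is done.

```bash
ls; mkdir -p pics
cat > h.py <<'E'
import numpy as np, cv2
from plant import env, vision
from scipy.spatial.transform import Rotation as R
def grab(n):
    f=vision.grab_frame(n); 
    o=np.array(f["orientation"],float); f["R"]=R.from_rotvec(o).as_matrix() if o.size==3 else (o if o.shape==(3,3) else R.from_quat(o).as_matrix())
    f["o"]=np.array(f["origin"],float); return f
def save(f,n,crop=None,s=1):
    p=f["pixels"][...,::-1]
    if crop: a,b,c,d=crop; p=p[b:d,a:c]
    cv2.imwrite(n,cv2.resize(p,None,fx=s,fy=s,interpolation=cv2.INTER_CUBIC))
def world(f):
    h,w=f["depth"].shape
    uv=np.stack(np.meshgrid(np.arange(w),np.arange(h)),-1).reshape(-1,1,2).astype(np.float64)
    n=cv2.undistortPoints(uv,f["K"],np.array(f["D"],float)).reshape(h,w,2)
    d=f["depth"][...,None]
    P=np.concatenate([n*d,d],-1)@f["R"].T+f["o"]; P[f["depth"]<=0]=np.nan
    return P
def plane(f,u,v,z):
    n=cv2.undistortPoints(np.array([[[u,v]]],float),f["K"],np.array(f["D"],float)).ravel()
    d=f["R"]@np.array([n[0],n[1],1]); return f["o"]+d*(z-f["o"][2])/d[2]
E
python3 - <<'E'
from h import *
import pickle
for n in("top","side"):
    f=grab(n); save(f,f"pics/{n}0.png"); print(n,f["o"],f["orientation"],f["K"][0]); pickle.dump(f,open(n+".pkl","wb"))
s=env.get_state();print(s,env.finger_overhang)
E
```

```text
pics
top [ 340.16420296 -103.73226993 1360.12960745] [-2.16480123  2.14558229 -0.1112654 ] [507.90592595   0.         280.59114926]
side [-60.47881287 700.95235154 805.66643987] [-0.79609858  2.42758356 -1.30526839] [495.50258872   0.         276.11916953]
{'clock': 0.1, 'joint_positions': array([ 1.20722147,  0.62922754,  0.03846948,  1.51824334, -0.0269821 ,
        0.99628832, -0.02000292]), 'qd': array([ 9.61043185e-04, -1.53881230e-03,  1.14010581e-03, -2.51913715e-03,
        7.40769715e-05,  6.25711546e-04,  2.12288851e-04]), 'effort': array([ 2.80022512e-03, -5.50791657e+01,  1.14721153e+00, -1.87116909e+01,
       -5.22371137e-02,  1.91985100e-02,  5.36064351e-05]), 'tcp_pos': array([ 190.55423142, -620.86171594,  221.67130401]), 'orientation': array([-3.10523459e+00, -4.65757159e-01,  4.51964308e-04]), 'wrist_force': array([ 0.06069038,  0.46512833, -1.02609711]), 'moment': array([0.02231059, 0.00744251, 0.02384762]), 'gripper_force': 0.0, 'finger_gap': 93.99022320830858} 17.0
```

View pics/top0.png

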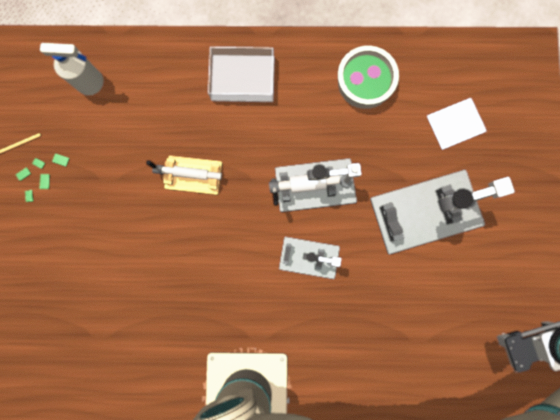

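View pics/side0.png

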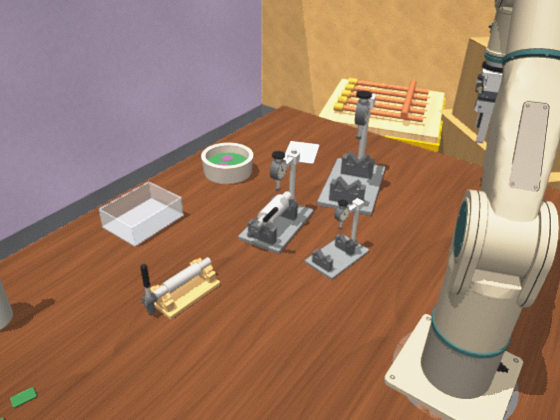

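The pictures show three benches: the mid one with a spindle (top 316,185; side 278,215), a large empty one (top 428,210) and a small empty one (top 310,258). The spare in the wooden rest is at top (192,174). The mid one holds the spindle, so it is my choice; its pad is at top (319,173), its handle near (275,190). I'll measure it and check with a crop.

Run:
```python
from h import *
import pickle
f=pickle.load(open("top.pkl","rb")); P=world(f); px=f["pixels"].astype(int)
save(f,"pics/crop.png",(240,130,380,235),5)
# base plate: height <20mm above table, region
reg=np.zeros(P.shape[:2],bool); reg[150:222,262:368]=True
g=(px.max(2)-px.min(2)<25)&(px.mean(2)>60)&reg
print("z hist plate",np.percentile(P[...,2][g],[5,20,40,60,80]))
m=(g&(P[...,2]<30)).astype(np.uint8)
full=cv2.morphologyEx((g).astype(np.uint8),cv2.MORPH_CLOSE,np.ones((5,5)))
pts=P[g&(P[...,2]<22)&(P[...,2]>2)][:,:2].astype(np.float32)
r=cv2.minAreaRect(pts); print("plate rect",r, cv2.boxPoints(r))
# drum: z ~ 75-90
d=reg&(P[...,2]>78)&(P[...,2]<92); q=P[d]; print("drum",len(q),q.mean(0) ); 
r2=cv2.minAreaRect(q[:,:2].astype(np.float32)); print(r2)
# black pad
for name,ff in(("top",f),("side",pickle.load(open("side.pkl","rb")))):
    PP=world(ff); b=ff["pixels"].max(2)<60
    rr=np.zeros(b.shape,bool)
    if name=="top": rr[160:184,305:332]=True
    else: rr[145:166,266:294]=True
    b&=rr; v,u=np.nonzero(b); print(name,"pad",u.mean(),v.mean(),u.min(),u.max(),v.min(),v.max(),np.nanmedian(PP[b],0), np.nanmax(PP[b][:,2]))
    print(plane(ff,u.mean(),v.mean(),215))
b=(f["pixels"].max(2)<60); rr=np.zeros(b.shape,bool); rr[165:215,262:285]=True
q=P[b&rr]; q=q[q[:,2]>90]; print("handle",len(q),np.nanmean(q,0),np.nanmin(q,0),np.nanmax(q,0))
```

```text
z hist plate [nan nan nan nan nan]
plate rect ((545.196533203125, -183.43975830078125), (119.96216583251953, 217.36585998535156), 7.2551589012146) [[ 471.97028  -83.20189]
 [ 499.42108 -298.82745]
 [ 618.4228  -283.6776 ]
 [ 590.972    -68.05206]]
drum 405 [ 536.55479952 -141.74817191   83.12011345]
((541.33837890625, -158.5647430419922), (36.2615966796875, 206.16932678222656), 7.728062152862549)<stdin>:22: RuntimeWarning: Mean of empty slice.
  ret = ret.dtype.type(ret / rcount)
Traceback (most recent call last):
ValueError: zero-size array to reduction operation minimum which has no identity
```

View pics/crop.png

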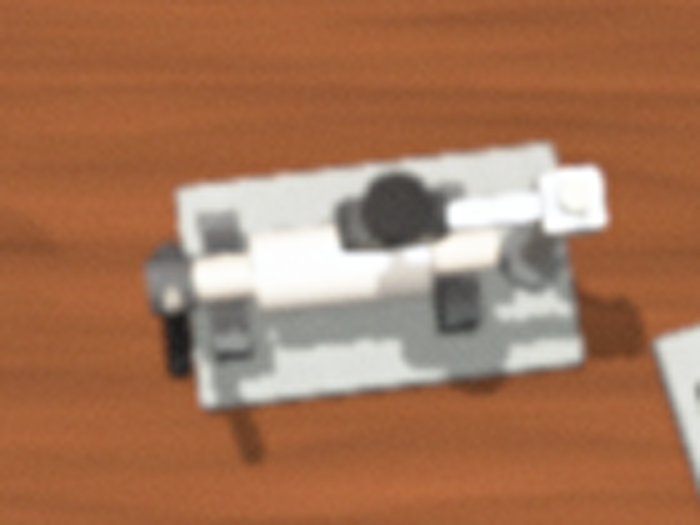

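The crop shows the middle bench: pad at about (319.6,171.6), grip end at (275.4,203), drum with blocks either side. The plate measures 120 mm wide and about 210 mm long, as described. Now I'll measure the pad and handle.

Run:
```python
from h import *
import pickle
f=pickle.load(open("top.pkl","rb")); s=pickle.load(open("side.pkl","rb"))
P=world(f);S=world(s)
def st(P,f,box,th,zmin,n):
    u0,v0,u1,v1=box; b=np.zeros(P.shape[:2],bool); b[v0:v1,u0:u1]=True
    b&=(f["pixels"].max(2)<th)&(P[...,2]>zmin); v,u=np.nonzero(b); q=P[b]
    print(n,len(q),"px",u.mean(),v.mean(),"med",np.median(q,0).round(1),"min",q.min(0).round(1),"max",q.max(0).round(1),"z95",np.percentile(q[:,2],[50,80,95]).round(1))
    return u.mean(),v.mean(),q
u,v,q=st(P,f,(308,160,333,184),90,190,"pad top")
z=np.median(q[:,2]); pt=plane(f,u,v,z);print(pt)
u,v,q=st(S,s,(264,148,296,162),90,190,"pad side")
st(P,f,(262,188,284,212),90,80,"handle top")
st(S,s,(255,195,290,232),75,80,"handle side")
t=np.radians(7.4); ex=np.array([np.cos(t),np.sin(t)]);ey=np.array([-np.sin(t),np.cos(t)])
d=np.zeros(P.shape[:2],bool); d[165:205,290:318]=True; d&=(P[...,2]>70)&(P[...,2]<92)
q=P[d]; print("drum ex",np.percentile(q[:,:2]@ex,[2,98]),"pad ex",pt[:2]@ex,"pad ey",pt[:2]@ey)
o=pt[:2]+20*ey; print("origin",o,"handle start",o-48*ex+87.5*ey,"end",o+48*ex+87.5*ey,"post",o-105*ey)
```

```text
pad top 158 px 319.7278481012658 171.96835443037975 med [ 541.9 -175.8  219.9] min [ 528.3 -197.2  190.6] max [ 558.3 -158.5  226. ] z95 [219.9 222.  224. ]
[ 541.91196276 -176.30006307  219.93480227]
pad side 91 px 278.31868131868134 155.13186813186815 med [ 544.1 -168.6  219.2] min [ 529.  -190.9  202.9] max [ 560.5 -155.7  222.6] z95 [219.2 220.5 221.3]
handle top 58 px 275.1551724137931 198.0 med [492.5 -73.4 131.5] min [475.9 -78.3 101.1] max [511.3 -67.3 148.9] z95 [131.5 142.  145.3]
handle side 76 px 269.85526315789474 214.56578947368422 med [492.9 -65.7 121.8] min [475.1 -73.   98.6] max [510.  -61.1 144.7] z95 [121.8 136.2 141.9]
drum ex [496.96730717 536.57583846] pad ex 514.6917942165924 pad ey -244.62756300886883
origin [ 539.33605083 -156.46663982] handle start [480.46622033 -75.87760175] end [575.66665192 -63.51322448] post [ 552.85958847 -260.59211187]
```

```bash
cat > d.py <<'E'
import sys
from h import *
s=env.get_state(); M=R.from_rotvec(s["orientation"]).as_matrix()
for a in sys.argv[1:]:
    t=np.array(eval(a),float); print(a,"cm",(M.T@(t-s["tcp_pos"])/10).round(2))
x=M[:,0]; print("yaw",np.degrees(np.arctan2(x[1],x[0])).round(2),"clock",s["clock"],s["tcp_pos"].round(1),s["wrist_force"].round(1))
E
python3 d.py "[366,-397,390]" "[542.5,-174.5,390]"
```

```text
[366,-397,390] cm [ 23.34 -16.28 -16.81]
[542.5,-174.5,390] cm [ 46.74 -32.37 -16.78]
yaw 17.06 clock 0.1 [ 190.6 -620.9  221.7] [ 0.1  0.5 -1. ]
```

```bash
python3 -m inch '[{"gripper":0,"delta_pos":[0,0,-4],"roll":0},{"gripper":0,"delta_pos":[0,0,-8],"roll":0},{"gripper":0,"delta_pos":[0,0,-12],"roll":0},{"gripper":0,"delta_pos":[0,0,-16],"roll":5},{"gripper":0,"delta_pos":[0,0,-17],"roll":9.6},{"gripper":0,"delta_pos":[0,0,-17],"roll":9.6}]'; python3 d.py "[366,-397,390]" "[542.5,-174.5,390]"
```

```text
clock: 0.6
tcp_pos: [191.1, -622.9, 396.4]
orientation: [3.128, 0.201, 0.003]
wrist_force: [-0.4, 0.2, -0.3]
finger_gap: 57.4
gripper_force: 0.0
[366,-397,390] cm [ 20.23 -20.18   0.52]
[542.5,-174.5,390] cm [ 40.58 -39.99   0.4 ]
yaw 7.34 clock 0.6 [ 191.1 -622.9  396.4] [-0.4  0.2 -0.3]
```

```bash
python3 -m inch '[{"gripper":0,"delta_pos":[2.5,-2.5,0],"roll":0},{"gripper":0,"delta_pos":[5,-5,0],"roll":0},{"gripper":0,"delta_pos":[7.5,-7.5,0],"roll":0},{"gripper":0,"delta_pos":[10,-10,0],"roll":0},{"gripper":0,"delta_pos":[12.5,-12.5,0],"roll":0},{"gripper":0,"delta_pos":[15,-15,0],"roll":0},{"gripper":0,"delta_pos":[17.5,-17.5,0],"roll":0},{"gripper":0,"delta_pos":[20,-20,0],"roll":0}]'; python3 d.py "[542.5,-174.5,390]"
```

```text
clock: 1.27
tcp_pos: [363.1, -394.7, 390.3]
orientation: [-3.132, -0.209, 0.004]
wrist_force: [0.9, -0.3, 0.3]
finger_gap: 4.1
gripper_force: 0.0
[542.5,-174.5,390] cm [ 20.7  -19.45   0.04]
yaw 7.62 clock 1.2667 [ 363.1 -394.7  390.3] [ 0.9 -0.3  0.3]
```

```bash
python3 -m inch '[{"gripper":0,"delta_pos":[2.6,-2.5,0],"roll":0},{"gripper":0,"delta_pos":[5.2,-5,0],"roll":0},{"gripper":0,"delta_pos":[7.8,-7.5,0],"roll":0},{"gripper":0,"delta_pos":[10.3,-10,0],"roll":0},{"gripper":0,"delta_pos":[12.8,-12.5,0],"roll":0},{"gripper":0,"delta_pos":[15.3,-15,0],"roll":0},{"gripper":0,"delta_pos":[17.5,-17.5,0],"roll":0},{"gripper":0,"delta_pos":[20,-20,0],"roll":0}]'; python3 d.py "[542.5,-174.5,300]" "[542.5,-174.5,245]"
```

```text
clock: 1.93
tcp_pos: [534.8, -171.1, 390.3]
orientation: [-3.134, -0.208, 0.006]
wrist_force: [0.9, -1.7, -0.2]
finger_gap: 0.3
gripper_force: 0.0
[542.5,-174.5,300] cm [0.75 0.45 9.03]
[542.5,-174.5,245] cm [ 0.78  0.46 14.53]
yaw 7.61 clock 1.9333 [ 534.8 -171.1  390.3] [ 0.9 -1.7 -0.2]
```

```bash
python3 -m inch '[{"gripper":0,"delta_pos":[0.6,0.4,3.5],"roll":0},{"gripper":0,"delta_pos":[0.6,0.4,7],"roll":0},{"gripper":0,"delta_pos":[0.6,0.4,10],"roll":0},{"gripper":0,"delta_pos":[0.6,0.4,12.5],"roll":0},{"gripper":0,"delta_pos":[0.6,0.4,14],"roll":0},{"gripper":0,"delta_pos":[0.6,0.4,14],"roll":0},{"gripper":0,"delta_pos":[0.6,0.4,14],"roll":0}]'; python3 d.py "[542.5,-174.5,199]"
python3 - <<'E'
from h import *
f=grab("side");a=f["pixels"][120:260,220:340]
w=grab("top");b=w["pixels"][120:260,250:390]
o=np.hstack([cv2.resize(a,(360,420)),cv2.resize(b,(420,420))]);cv2.imwrite("pics/chk.png",o[...,::-1])
E
```

```text
clock: 2.52
tcp_pos: [540.5, -175.6, 250.6]
orientation: [-3.133, -0.207, 0.006]
wrist_force: [-0.3, -0.6, 0.2]
finger_gap: 0.5
gripper_force: 0.0
[542.5,-174.5,199] cm [ 0.23 -0.07  5.16]
yaw 7.56 clock 2.5167 [ 540.5 -175.6  250.6] [-0.3 -0.6  0.2]
```

View pics/chk.png

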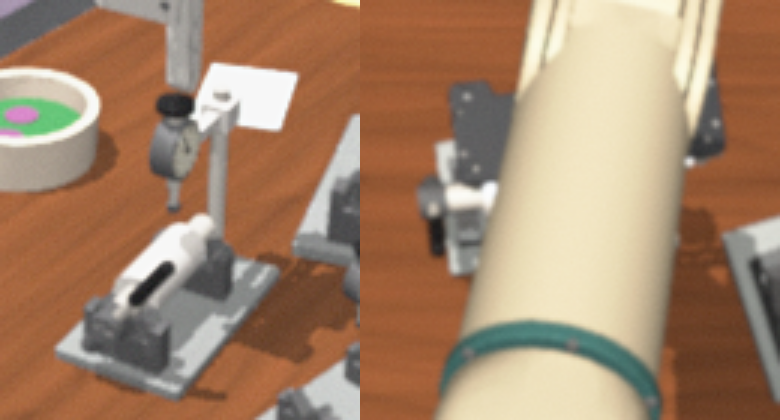

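The fingertips are just above the pad (side crop, tip 183,85 against pad 175,100). I'll nudge slightly and push down.

```bash
python3 -m inch '[{"gripper":0,"delta_pos":[0.2,-0.2,0.5],"roll":0},{"gripper":0,"delta_pos":[0.2,-0.2,1],"roll":0},{"gripper":0,"delta_pos":[0.2,-0.2,1.3],"roll":0},{"gripper":0,"delta_pos":[0.2,-0.2,1.6],"roll":0},{"gripper":0,"delta_pos":[0.2,-0.2,1.9],"roll":0},{"gripper":0,"delta_pos":[0.2,-0.2,2.2],"roll":0},{"gripper":0,"delta_pos":[0.2,-0.2,2.5],"roll":0},{"gripper":0,"delta_pos":[0.2,-0.2,2.8],"roll":0}]'; python3 d.py "[542.5,-174.5,199]"
```

```text
clock: 3.28
tcp_pos: [543.7, -173.6, 225.3]
orientation: [3.135, 0.205, 0.001]
wrist_force: [-1.8, 1.3, 6.5]
finger_gap: 0.6
gripper_force: 3.3
[542.5,-174.5,199] cm [-0.13  0.07  2.63]
yaw 7.47 clock 3.2833 [ 543.7 -173.6  225.3] [-1.8  1.3  6.5]
```

```bash
python3 -m inch '[{"gripper":0,"delta_pos":[0,0,0.3],"roll":0},{"gripper":0,"delta_pos":[0,0,0.6],"roll":0},{"gripper":0,"delta_pos":[0,0,0.9],"roll":0},{"gripper":0,"delta_pos":[0,0,1.2],"roll":0},{"gripper":0,"delta_pos":[0,0,1.5],"roll":0},{"gripper":0,"delta_pos":[0,0,1.8],"roll":0},{"gripper":0,"delta_pos":[0,0,2.0],"roll":0},{"gripper":0,"delta_pos":[0,0,2.0],"roll":0}]'; python3 d.py "[542.5,-174.5,199]"
```

```text
clock: 3.95
tcp_pos: [543.7, -173.6, 205.0]
orientation: [-3.135, -0.205, -0.001]
wrist_force: [-0.5, 0.1, 2.6]
finger_gap: 0.7
gripper_force: 1.7
[542.5,-174.5,199] cm [-0.13  0.07  0.6 ]
yaw 7.47 clock 3.95 [ 543.7 -173.6  205. ] [-0.5  0.1  2.6]
```

```bash
python3 -m inch '[{"gripper":0,"delta_pos":[0,0,0.2],"roll":0},{"gripper":0,"delta_pos":[0,0,0.4],"roll":0},{"gripper":0,"delta_pos":[0,0,0.6],"roll":0},{"gripper":0,"delta_pos":[0,0,0.6],"roll":0},{"gripper":0,"delta_pos":[0,0,0.6],"roll":0}]'; python3 d.py "[542.5,-174.5,199]"
```

```text
clock: 4.37
tcp_pos: [543.7, -173.6, 199.1]
orientation: [-3.135, -0.205, -0.001]
wrist_force: [-1.1, 1.3, 4.8]
finger_gap: 0.6
gripper_force: 2.5
[542.5,-174.5,199] cm [-0.13  0.07  0.01]
yaw 7.47 clock 4.3667 [ 543.7 -173.6  199.1] [-1.1  1.3  4.8]
```

```bash
python3 -m inch '[{"gripper":0,"delta_pos":[0,0,-2],"roll":0},{"gripper":0,"delta_pos":[0,0,-4.5],"roll":0},{"gripper":0,"delta_pos":[0,0,-7],"roll":0},{"gripper":0,"delta_pos":[-3.5,0,-7],"roll":0},{"gripper":0,"delta_pos":[-7,0,-7],"roll":0},{"gripper":0,"delta_pos":[-9,-3,-7],"roll":0},{"gripper":0,"delta_pos":[-9,-6.5,-7],"roll":0},{"gripper":0,"delta_pos":[-9,-10.5,-7],"roll":0}]'; python3 d.py "[440,-79,139]"
python3 - <<'E'
from h import *
f=grab("side");a=f["pixels"][120:260,210:350]
w=grab("top");b=w["pixels"][120:260,250:390]
o=np.hstack([cv2.resize(a,(390,390)),cv2.resize(b,(390,390))]);cv2.imwrite("pics/chk2.png",o[...,::-1])
S=world(f); m=np.zeros(S.shape[:2],bool); m[150:185,262:300]=True
m&=(f["pixels"].max(2)<90)&(S[...,2]>160)&(abs(S[...,0]-543)<25); q=S[m]; print(len(q),np.percentile(q[:,2],[50,80,95]))
E
```

```text
clock: 5.03
tcp_pos: [439.4, -82.4, 268.7]
orientation: [3.134, 0.196, 0.001]
wrist_force: [1.8, 0.4, -0.2]
finger_gap: 0.7
gripper_force: 0.0
[440,-79,139] cm [ 0.1  -0.35 12.97]
yaw 7.15 clock 5.0333 [439.4 -82.4 268.7] [ 1.8  0.4 -0.2]
87 [180.11622881 181.19466405 182.55318831]
```

View pics/chk2.png

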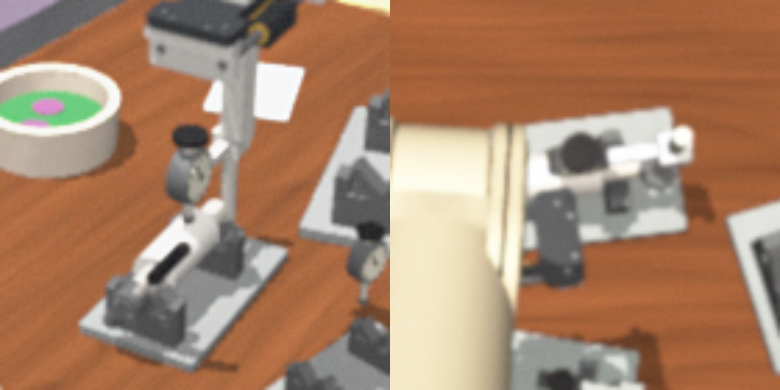

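The plunger's foot sits on the drum (190,215 in the side crop) and the pad is at about 181 mm. I'll check the small bench's height before lowering beside the handle.

```bash
python3 - <<'E'
from h import *
import pickle
P=world(pickle.load(open("top.pkl","rb")))
q=P[235:280,278:345].reshape(-1,3); q=q[q[:,2]>60]; print(q.min(0),q.max(0))
E
python3 -m inch '[{"gripper":0,"delta_pos":[0,-0.2,3],"roll":0},{"gripper":0,"delta_pos":[0,-0.3,6],"roll":0},{"gripper":0,"delta_pos":[0,-0.3,9],"roll":0},{"gripper":0,"delta_pos":[0,-0.3,11],"roll":0},{"gripper":0,"delta_pos":[0,-0.3,11],"roll":0}]'; python3 d.py "[440,-79,139]"
```

```text
[ 331.68748543 -230.07109789  128.00575922] [ 361.67598002 -139.37999709  171.12236934]
clock: 5.55
tcp_pos: [437.8, -78.5, 155.3]
orientation: [-3.134, -0.204, 0.011]
wrist_force: [-1.3, 0.5, -0.7]
finger_gap: 0.6
gripper_force: 0.0
[440,-79,139] cm [0.22 0.08 1.63]
yaw 7.47 clock 5.55 [437.8 -78.5 155.3] [-1.3  0.5 -0.7]
```

```bash
python3 -m inch '[{"gripper":0,"delta_pos":[0.5,0.1,1],"roll":0},{"gripper":0,"delta_pos":[1.2,0.1,1.6],"roll":0},{"gripper":0,"delta_pos":[1.8,0.1,1.6],"roll":0},{"gripper":0,"delta_pos":[2.4,0.1,1.6],"roll":0},{"gripper":0,"delta_pos":[2.8,0.1,1.6],"roll":0},{"gripper":0,"delta_pos":[3.2,0.1,1.6],"roll":0},{"gripper":0,"delta_pos":[3.6,0.1,1.6],"roll":0},{"gripper":0,"delta_pos":[4.0,0.1,1.6],"roll":0}]'; python3 d.py "[562.3,-64.9,139]"
python3 - <<'E'
from h import *
f=grab("side");save(f,"pics/push1.png",(210,150,330,260),5)
E
```

```text
clock: 6.22
tcp_pos: [480.3, -74.1, 142.8]
orientation: [3.135, 0.204, -0.0]
wrist_force: [-1.8, 0.1, 1.7]
finger_gap: 0.6
gripper_force: 0.9
[562.3,-64.9,139] cm [8.25 0.15 0.38]
yaw 7.46 clock 6.2167 [480.3 -74.1 142.8] [-1.8  0.1  1.7]
```

View pics/push1.png

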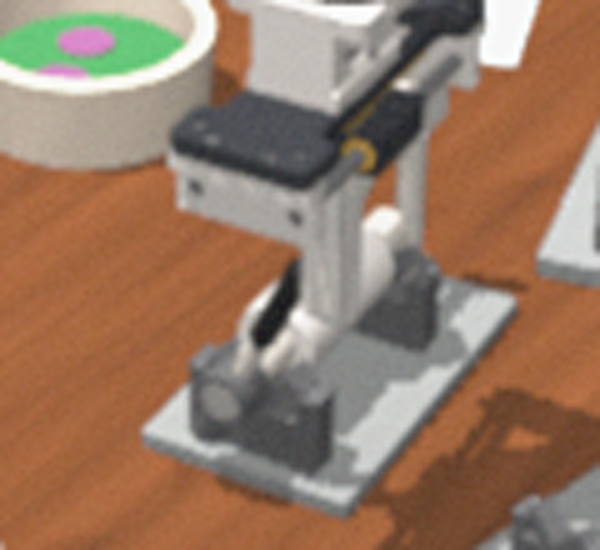

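The grip (275,310) has swung part way, with the finger on its robot side (325,260) and the spindle seated. I'll continue the push.

```bash
python3 -m inch '[{"gripper":0,"delta_pos":[0.4,0,0],"roll":0},{"gripper":0,"delta_pos":[0.8,0,0],"roll":0},{"gripper":0,"delta_pos":[1.2,0,0],"roll":0},{"gripper":0,"delta_pos":[1.6,0,0],"roll":0},{"gripper":0,"delta_pos":[2.0,0,0],"roll":0},{"gripper":0,"delta_pos":[2.4,0,0],"roll":0},{"gripper":0,"delta_pos":[2.8,0,0],"roll":0},{"gripper":0,"delta_pos":[3.2,0,0],"roll":0}]'; python3 d.py "[562.3,-64.9,139]"
```

```text
clock: 6.93
tcp_pos: [512.3, -70.0, 142.5]
orientation: [3.135, 0.204, 0.0]
wrist_force: [-0.7, -0.4, 0.9]
finger_gap: 0.8
gripper_force: 0.6
[562.3,-64.9,139] cm [5.02 0.15 0.35]
yaw 7.46 clock 6.9333 [512.3 -70.  142.5] [-0.7 -0.4  0.9]
```

```bash
python3 -m inch '[{"gripper":0,"delta_pos":[0.4,0,0.1],"roll":0},{"gripper":0,"delta_pos":[0.8,0,0.1],"roll":0},{"gripper":0,"delta_pos":[1.2,0,0.1],"roll":0},{"gripper":0,"delta_pos":[1.6,0,0.1],"roll":0},{"gripper":0,"delta_pos":[2.0,0,0.1],"roll":0},{"gripper":0,"delta_pos":[2.4,0,0.1],"roll":0},{"gripper":0,"delta_pos":[2.8,0,0.1],"roll":0},{"gripper":0,"delta_pos":[3.2,0,0.1],"roll":0}]'; python3 d.py "[562.3,-64.9,139]"
python3 - <<'E'
from h import *
f=grab("side");save(f,"pics/push2.png",(210,150,330,260),5)
E
```

```text
clock: 7.6
tcp_pos: [543.9, -66.0, 141.4]
orientation: [3.135, 0.204, -0.0]
wrist_force: [-1.1, -0.4, -0.7]
finger_gap: 0.3
gripper_force: 0.6
[562.3,-64.9,139] cm [1.84 0.13 0.24]
yaw 7.45 clock 7.6 [543.9 -66.  141.4] [-1.1 -0.4 -0.7]
```

View pics/push2.png

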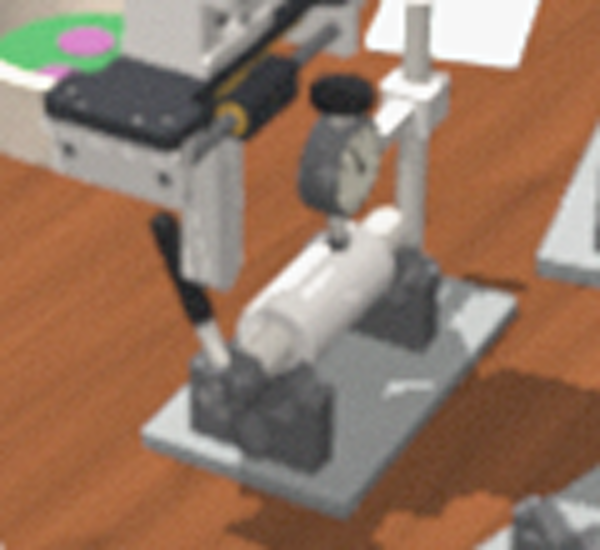

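The handle (165,225 to 205,310) leans past upright, the plunger is on the drum, and the spindle is seated. One more short push follows, then I'll measure the lean.

```bash
python3 -m inch '[{"gripper":0,"delta_pos":[0.4,0,0.1],"roll":0},{"gripper":0,"delta_pos":[0.8,0,0.1],"roll":0},{"gripper":0,"delta_pos":[1.2,0,0.1],"roll":0},{"gripper":0,"delta_pos":[1.5,0,0.1],"roll":0},{"gripper":0,"delta_pos":[1.7,0,0.1],"roll":0},{"gripper":0,"delta_pos":[1.7,0,0.1],"roll":0}]'; python3 d.py "[562.3,-64.9,139]"
cat > m.py <<'E'
from h import *
f=grab("side");S=world(f)
t=np.radians(7.4); ex=np.array([np.cos(t),np.sin(t)]);ey=np.array([-np.sin(t),np.cos(t)]); o=np.array([540.5,-155])
X=(S[...,:2]-o)@ex; Y=(S[...,:2]-o)@ey; Z=S[...,2]-65
m=(f["pixels"].max(2)<70)&(abs(Y-90)<14)&(Z>32)&(Z<100)&(X>-60)&(X<80)
m[:,:210]=False; n,l,st,c=cv2.connectedComponentsWithStats(m.astype(np.uint8))
for i in range(1,n):
    if st[i,4]<15: continue
    k=l==i; p=np.c_[X[k],Z[k]].astype(np.float32); v=cv2.fitLine(p,cv2.DIST_HUBER,0,.01,.01).ravel()
    print(st[i],c[i],"lean",np.degrees(np.arctan(v[0]/v[1])),"from-axis lean",np.degrees(np.arctan2(*p.mean(0))),p.min(0),p.max(0))
E
python3 m.py
```

```text
clock: 8.15
tcp_pos: [561.2, -63.4, 140.5]
orientation: [-3.135, -0.205, -0.001]
wrist_force: [-0.7, 1.0, -0.5]
finger_gap: -0.1
gripper_force: 0.2
[562.3,-64.9,139] cm [0.09 0.17 0.15]
yaw 7.48 clock 8.15 [561.2 -63.4 140.5] [-0.7  1.  -0.5]
[235 196  14  20  75] [241.85333333 206.2       ] lean 40.479515 from-axis lean 37.900887 [23.823517 32.822586] [62.047108 76.02509 ]
```

My target ignored part of the fixture's yaw, so the handle leans about 39°, not 34°. I'll lift clear, measure again, and nudge it back from the far side.

```bash
python3 -m inch '[{"gripper":0,"delta_pos":[-0.5,0,-0.5],"roll":0},{"gripper":0,"delta_pos":[-1,0,-3],"roll":0},{"gripper":0,"delta_pos":[-1,0,-6],"roll":0},{"gripper":0,"delta_pos":[-1,0,-8.5],"roll":0},{"gripper":0,"delta_pos":[-1,0,-8.5],"roll":0}]'; python3 d.py "[618.5,-56.6,225]" "[618.5,-56.6,142]"; python3 m.py
python3 - <<'E'
from h import *
f=grab("side");save(f,"pics/ret.png",(200,130,330,250),5)
E
```

```text
clock: 8.62
tcp_pos: [553.7, -65.2, 230.9]
orientation: [3.133, 0.204, 0.016]
wrist_force: [1.3, -0.3, -0.1]
finger_gap: 0.3
gripper_force: 0.0
[618.5,-56.6,225] cm [ 6.53 -0.02  0.66]
[618.5,-56.6,142] cm [ 6.44 -0.04  8.96]
yaw 7.45 clock 8.6167 [553.7 -65.2 230.9] [ 1.3 -0.3 -0.1]
[234 196  15  20  90] [241.41111111 205.58888889] lean 39.438824 from-axis lean 37.999832 [23.517237 33.07503 ] [61.790073 75.94187 ]
```

View pics/ret.png

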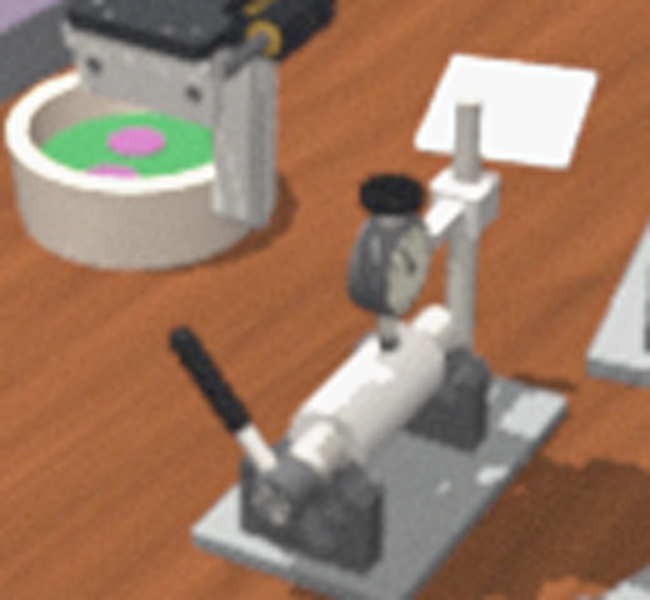

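The handle leans about 39° (175,335 to 240,425), the spindle is in its blocks and the plunger is on the drum. Now the nudge back from the far side.

```bash
python3 -m inch '[{"gripper":0,"delta_pos":[3.3,0,0],"roll":0},{"gripper":0,"delta_pos":[6.5,0,0.5],"roll":0},{"gripper":0,"delta_pos":[6.5,0,3.5],"roll":0},{"gripper":0,"delta_pos":[6.5,0,6.5],"roll":0},{"gripper":0,"delta_pos":[6.5,0,8.8],"roll":0},{"gripper":0,"delta_pos":[6.5,0,8.8],"roll":0},{"gripper":0,"delta_pos":[6.5,0,8.8],"roll":0}]'; python3 d.py "[594,-59.8,142]"
```

```text
clock: 9.3
tcp_pos: [613.4, -56.4, 135.7]
orientation: [-3.134, -0.204, 0.007]
wrist_force: [0.6, 0.2, 0.1]
finger_gap: 0.4
gripper_force: 0.0
[594,-59.8,142] cm [-1.97  0.08 -0.62]
yaw 7.46 clock 9.3 [613.4 -56.4 135.7] [0.6 0.2 0.1]
```

```bash
python3 -m inch '[{"gripper":0,"delta_pos":[-0.4,0,0],"roll":0},{"gripper":0,"delta_pos":[-0.8,0,0],"roll":0},{"gripper":0,"delta_pos":[-1.2,0,0],"roll":0},{"gripper":0,"delta_pos":[-1.5,0,0],"roll":0},{"gripper":0,"delta_pos":[-1.8,0,0],"roll":0},{"gripper":0,"delta_pos":[-2,0,0],"roll":0},{"gripper":0,"delta_pos":[-2,0,0],"roll":0}]'; python3 d.py "[594,-59.8,142]"; python3 m.py
```

```text
clock: 9.88
tcp_pos: [595.0, -59.2, 138.1]
orientation: [3.135, 0.204, 0.001]
wrist_force: [1.2, 0.1, 0.0]
finger_gap: 1.0
gripper_force: 0.6
[594,-59.8,142] cm [-0.11  0.05 -0.39]
yaw 7.46 clock 9.8833 [595.  -59.2 138.1] [1.2 0.1 0. ]
[237 195  14  21  98] [243.7244898  204.47959184] lean 32.453278 from-axis lean 31.027977 [19.411888 36.646175] [54.266705 83.836716]
```

```bash
python3 -m inch '[{"gripper":0,"delta_pos":[1.5,0,0],"roll":0},{"gripper":0,"delta_pos":[2.5,0,0],"roll":0},{"gripper":0,"delta_pos":[2.5,0,-4],"roll":0},{"gripper":0,"delta_pos":[2.5,0,-8],"roll":0},{"gripper":0,"delta_pos":[2.5,0,-12],"roll":0},{"gripper":0,"delta_pos":[2.5,0,-16],"roll":0},{"gripper":0,"delta_pos":[2.5,0,-16],"roll":0},{"gripper":0,"delta_pos":[2.5,0,-16],"roll":0}]'; python3 m.py
python3 - <<'E'
from h import *
f=grab("side");save(f,"pics/fin.png",(130,130,330,280),4)
S=world(f); m=np.zeros(S.shape[:2],bool); m[150:185,262:300]=True
m&=(f["pixels"].max(2)<90)&(S[...,2]>160)&(abs(S[...,0]-543)<25); q=S[m]; print(len(q),np.percentile(q[:,2],[50,80,95]))
E
```

```text
clock: 10.6
tcp_pos: [620.2, -56.3, 299.4]
orientation: [3.134, 0.204, 0.004]
wrist_force: [-0.4, -0.2, -0.8]
finger_gap: 0.5
gripper_force: 0.0
[238 195  13  21  95] [243.94736842 204.71578947] lean 32.380707 from-axis lean 30.680239 [18.387882 33.547512] [51.867447 82.26248 ]
89 [179.74526902 181.1096704  182.05469048]
```

View pics/fin.png

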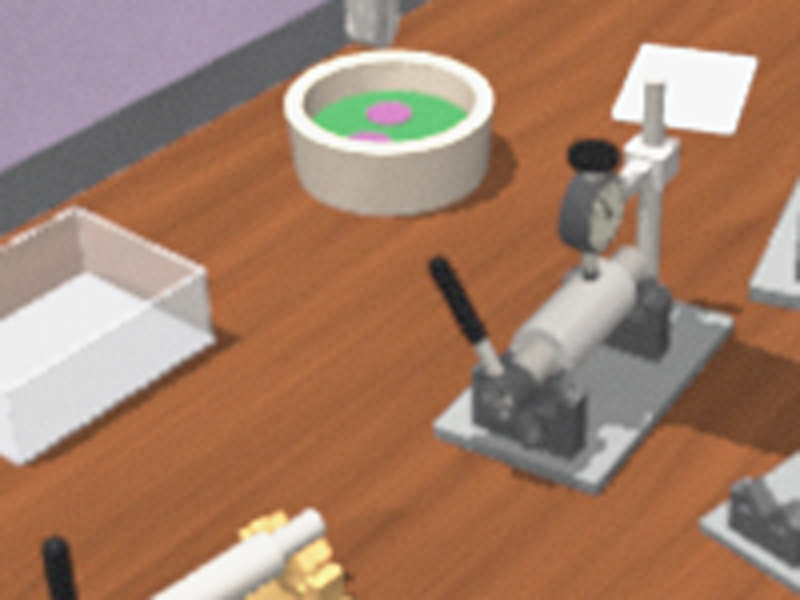

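The handle (440,265 to 480,335) leans about 32–34° to the far side. The spindle is seated, the plunger is on the drum at (590,270), the pad is at about 181 mm, and the arm is clear.

```bash
python3 -c "
from plant import env
print(env.job_done())"
```

```text
the job is handed in; nothing more can be done
None
```

Done and handed in: the indicator is down with its plunger pressed in about 10 mm on the drum, and the handle was swung over the top to lean about 32–34° the other way (it first reached about 39°, so I nudged it back). The spindle is seated in its V-blocks, and the spare was not touched.

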